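# Hang the hand stamp on the crowded stamp rack

## Robot

A 6-joint arm with a two-finger parallel gripper is mounted at the origin on a cart in front of the work surface, level with it; the furniture and walls round the work are solid. World frame = base frame: x ahead of the robot, y to its left, z up, the work surface at z = 0. Lengths are in m, angles in rad, forces in N, time in s.
With the tool pointing down it reaches from about 0.4 to 0.825 m from the base axis. Payload 7 kg.
Tool frame: the origin (TCP) lies midway between the tips of the shut fingers; the grasp point (between the pads) lies arm.hold_point_z behind it (arm.hold_point_z is the distance from the TCP to the grasp point, in m); z points along the fingers, y is the line along which they close (so a half turn about z gives the same grasp; the last joint's range is limited). The gripper opens to 88 mm and grips with 3 to 60 N. Pads are 19 mm wide; open, the fingers measure 130 mm over their backs; the gripper's body (78 mm by 193 mm) begins 47 mm behind the grasp point.
Start: joints at [1.6, 0.359, 0.012, 0, -1.224, -0.288], TCP at [0.173, 0.652, 0.227] pointing down, gripper open.
Joint ranges: [-3.07, 3.07], [-1.43, 2.12], [-1.02, 1.25], [-3.03, 1.67], [-3.05, -0], [-3.03, 3.03]. Speed limits (rad/s): [2.39, 2.39, 3.01, 3.14, 3.14, 3.14].

## Interface

Orientations are given as [roll, pitch, yaw] about the fixed x, y, z axes, in that order (R = Rz(yaw) Ry(pitch) Rx(roll)).
In Python, from station import arm gives the robot as it stands.
- The arm moves only by the shell command python3 -m crank 'ROWS' [OPENING] [FORCE]. ROWS is JSON, a list that holds one entry, the list of rows, each a list of 4 numbers: the shift along the tool's x, y, z in units of 25 mm (1.0 is 25 mm), then the turn about the tool's z in units of 5 degrees (1.0 is 5 degrees). A call has 1 to 12 rows; each row is the pose to reach, as a shift and turn from the pose commanded when the call began, along the tool's axes at that moment; what a row does not reach only later rows make up. A row lasts 1/8 s, in which the tool goes at most 62.5 mm and 10.7 degrees, less where a joint would pass 70% of its speed; a pose out of reach is approached as far as the arm can. A call with a gripper value outside its range is refused whole. OPENING is the closure, from 0 (fully open) to 1 (shut), set as the call begins (- or left out, the last holds). The fingers move at their own pace and stop on an object; FORCE is the grip in N (left out, the last holds). Time passes only in rows, so rows that repeat a pose let the fingers close. It gives the time, the measured TCP pose, the force, the opening and the grip force at its end, in the units of the state.
- arm.get_state(): the state, without advancing time (a new reading comes with each control period).
- arm.grab_frame(name): name is "scene" or "top" or "wrist"; returns (picture, depth): 400x640x3 uint8, red, green, blue; 400x640 float32, m along the optical axis (not along the pixel's ray), 0 where there is no reading.
- arm.get_calibration(name): a dict with "mtx" (3x3 intrinsics, pixels), "R" (3x3) and "t" (3): a world point X has camera coordinates R X + t; the wrist camera has in their place "mount" (4x4, takes a point from camera to tool coordinates, whose origin is the TCP and whose axes are the flange's). Camera axes: x right, y down, z forward; pixel columns grow to the right and rows downward; lengths in m; the calibration is good to about 2 mm. A picture is of the moment at which its call begins: read the wrist's pose just before it. get_calibration takes no time and is no camera call.
- arm.job_done(): hands the job in; it is judged then, once.
Trained networks look in the newest picture that a camera, given by its name, has taken for a name from the list of things; names that differ only in an ending like _2 or _b are one class to them, and where a whole thing is asked for, a point or a joint stands for the part that bears it (a point fixed in the world has none). Each returns a list of dicts, best first, with "score" (0 to 1); they miss things now and then, are a little off and sometimes report something else, mostly with a low value. They report only what shows in the picture. A call takes as long as a camera call.
- arm.recognise(thing, camera): "extent" ([left, top, width, height] in pixels, round what is visible of it).
- arm.trace(thing, camera): "mask" (400x640 bool, what is visible of it) and "extent" ([left, top, width, height] in pixels, round what is visible of it).
The state is a dict: "t": time; "q": joint angles; "qd": joint speeds; "joint_efforts": joint torques, N m; "eef_pos": TCP position; "ee_rot": TCP orientation; "force": force on the tool from outside, world axes, zero at the start; "moment": the same for the moment, N m; "width": finger opening in m; "gripper_force": force on a finger pad.
Only numpy, scipy, OpenCV 4.12 (cv2) and the standard library are available. Lean on these libraries where they do the work, as an engineer would, in place of code of your own. Each camera call takes 0.05 s, during which the arm holds its last target. There are 200 camera calls.

## Task

The blue-handled hand stamp was left standing on its ink pad: lift it off and hang it on the free middle hook of the stamp rack, its neck slid in between the two prongs and its brass collar set down behind the upturned tips, upright and with its block in line with its neighbours. The middle hook is clamped a little off its proper place, so feel for it: ease the stamp in and set it down gently, never forcing it against the rack or dropping it, and leave the two neighbouring stamps and the ink pad where they are.

Things in the scene. Friction and masses are not known exactly. Their poses are not given: they have to be found in the camera images.
- stamp_blue: Hand stamp with a blue handle, 114 mm tall, 0.06 to 0.13 kg, standing on the ink pad. Origin: centre of its underside; z along its axis. Wooden block 26 (x) x 52 (y) mm up to z = 21; steel neck, 10 mm diameter, z = 21 to 58; brass collar, 30 mm diameter, flat underside, z = 58 to 63; round handle, 22 mm diameter (25 up to z = 66), to z = 108, domed to 114.
- blue_grip (a point): Point on the axis of the blue handle, 92 mm above the stamp's underside, where to grip it: across the stamp's x, so that on the rack the fingers stand before and behind the handle and not on the neighbours' side. The collar's underside is 34 mm below it.
- rack: Fixed stamp rack: wooden foot 125 x 250 x 12 mm, low board, rail along y, three flat steel hooks reaching towards -x (the robot). Origin on the bench below the middle hook's proper seat; x points into the rack (slide in along it), y left along the rail. Hooks at y = +70 (red stamp), 0 (free), -70 mm (green). Nothing behind is higher than the prongs. Over 25 N of stamp on rack is forcing.
- proper_seat (a point): Where the middle hook SHOULD hold a stamp (rack x 0, y 0, z = 100 mm, the prongs' upper face); fixed to the rack. The real hook is clamped up to 12 mm off to either side and up to 8 mm higher or lower, rigidly; this is not reported and must be felt or seen. Only its depth is exact: a neck pushed home has its axis at x = +1 mm. Lower until the collar is felt to rest on the prongs.
- proper_mouth (a point): Front of the middle hook at its proper place (rack x = -38.5, y 0, z = 100 mm), fixed to the rack. Slot 13 mm wide between two prongs 5 mm thick. Their tips are flat upright plates, 5 mm deep, 6.5 to 21 mm off the hook's middle, from 5.5 mm below to 6 mm above the prongs' upper face. A neck that misses stops on them, axis at x = -43.5. Collar underside 118 mm up clears every hook height.
- stamp_red: Neighbour: same kind of stamp with a red handle, hanging loose on the left hook (rack y = +70 mm), block along the rail. Origin and sizes as the blue one.
- stamp_green: Neighbour: same kind of stamp with a green handle, hanging loose on the right hook (rack y = -70 mm), block along the rail. Origin and sizes as the blue one.
- stamp_pad: Shut ink pad, grey rim, white and red top, 65 (x) x 99 (y) x 19 mm, 0.6 kg, lying on the bench left or right of the rack with the blue stamp standing on it. Origin: centre of its underside. It stays where it is.

How it is judged:
By the outcome, as a careful person would: the job done as asked, in the order asked, and still so for the second after the job is handed in, with the robot touching nothing.
It also fails if it takes over 67 s, if anything falls off the work surface, if the arm or the gripper's body presses on something with over 40 N, if the wrist force passes 120 N, or if a joint passes its speed limit or range.

## Working session

There is one attempt and no reset: what is moved stays moved. The work goes in short steps, Python scripts to look and compute and a shell command to move; the robot and the scene stay as the last step left them, time stands still between calls to the robot, and variables do not carry over. Pictures are saved under pics/ and viewed, at most 10 in all, crops included, and the job is handed in when it is done.

```bash
ls; mkdir -p pics; cat > h.py <<'E'
import numpy as np,cv2
from station import arm
def grab(n):
    s=arm.get_state(); p,d=arm.grab_frame(n); return s,p,d
def world(n,d,mask=None,s=None):
    c=arm.get_calibration(n);K=np.array(c["mtx"])
    v,u=np.nonzero((d>0)&(mask if mask is not None else True)); z=d[v,u]
    P=np.stack([(u-K[0,2])/K[0,0]*z,(v-K[1,2])/K[1,1]*z,z],1)
    if "R" in c: return (P-np.array(c["t"]))@np.array(c["R"])
    M=np.array(c["mount"]);P=P@M[:3,:3].T+M[:3,3]
    from scipy.spatial.transform import Rotation as Ro
    return P@Ro.from_euler('xyz',s["ee_rot"]).as_matrix().T+np.array(s["eef_pos"])
E
python3 - <<'E'
from h import *
print(arm.hold_point_z); s=arm.get_state(); print(s)
for n in ["scene","top"]:
    s,p,d=grab(n); cv2.imwrite(f"pics/{n}0.png",p[:,:,::-1])
    for t in ["stamp_blue","stamp_red","stamp_green","stamp_pad","rack"]:
        r=arm.trace(t,n)
        for q in r[:2]:
            P=world(n,d,q["mask"]); print(n,t,round(q["score"],2),q["extent"],np.percentile(P,[3,50,97],axis=0).round(3).tolist() if len(P) else None)
E
```

```text
pics
0.0188
{'t': 0.0, 'q': array([ 1.60008654e+00,  3.59384244e-01,  1.10915794e-02, -3.45066708e-04,
       -1.22409023e+00, -2.88114366e-01]), 'qd': array([-6.14274706e-04, -6.01554875e-04,  1.48113218e-04,  2.20341746e-03,
        5.80365614e-06, -1.52809466e-04]), 'joint_efforts': array([-2.26601669e-04, -5.82713056e+01,  2.93053490e+01,  6.99742064e+00,
        6.96349656e-03, -1.38752503e-04]), 'eef_pos': array([0.17265514, 0.65205911, 0.22563955]), 'ee_rot': array([ 3.13997930e+00, -1.39841265e-04, -2.58941554e-01]), 'force': array([-0.34636411, -0.14366525, -0.33637435]), 'moment': array([-0.00159749,  0.02355489, -0.00600808]), 'gripper_force': 0.0, 'width': 0.08776115596195774}
scene stamp_blue 0.7 [230.4, 143.8, 18.8, 37.5] [[0.422, 0.265, 0.021], [0.433, 0.285, 0.051], [0.449, 0.313, 0.13]]
scene stamp_red 0.75 [293.4, 152.8, 14.7, 37.2] [[0.526, 0.082, 0.043], [0.535, 0.099, 0.102], [0.55, 0.119, 0.152]]
scene stamp_green 0.79 [327.0, 177.9, 19.0, 38.1] [[0.533, -0.061, 0.045], [0.541, -0.043, 0.094], [0.558, -0.021, 0.153]]
scene stamp_pad 0.74 [224.8, 170.9, 33.7, 21.2] [[0.404, 0.236, -0.004], [0.424, 0.265, 0.015], [0.471, 0.335, 0.022]]
scene stamp_pad 0.45 [228.7, 143.6, 19.0, 36.9] [[0.421, 0.266, -0.003], [0.433, 0.285, 0.039], [0.474, 0.367, 0.13]]
scene rack 0.68 [280.3, 167.4, 85.9, 71.1] [[0.491, -0.088, 0.004], [0.544, 0.018, 0.011], [0.608, 0.14, 0.098]]
top stamp_blue 0.66 [208.2, 242.7, 24.4, 11.7] [[0.431, 0.269, 0.033], [0.443, 0.286, 0.081], [0.457, 0.31, 0.135]]
top stamp_red 0.54 [281.3, 201.4, 20.8, 15.4] [[0.535, 0.082, 0.054], [0.544, 0.101, 0.105], [0.559, 0.13, 0.159]]
top stamp_green 0.56 [333.3, 199.4, 15.5, 12.6] [[0.541, -0.057, 0.058], [0.549, -0.032, 0.104], [0.561, -0.009, 0.158]]
top stamp_pad 0.61 [208.9, 234.5, 39.0, 25.7] [[0.414, 0.241, 0.013], [0.442, 0.275, 0.02], [0.478, 0.335, 0.025]]
```

```bash
python3 - <<'E'
from h import *
a=cv2.imread("pics/scene0.png")[120:260,200:400]; b=cv2.imread("pics/top0.png")[170:290,190:390]
cv2.imwrite("pics/v1.png",np.vstack([cv2.resize(a,None,fx=3,fy=2.2),cv2.resize(b,None,fx=3,fy=2.2)])[:600])
print(arm.get_calibration("wrist"))
for n in ["scene","top"]: c=arm.get_calibration(n); print(n,-np.array(c["R"]).T@c["t"],c["mtx"][0][0])
E
```

```text
{'mtx': array([[278.04112513,   0.        , 317.69634762],
       [  0.        , 278.04112513, 196.31546981],
       [  0.        ,   0.        ,   1.        ]]), 'mount': array([[ 7.00481502e-04, -9.65623111e-01, -2.59945218e-01,
         6.97560069e-02],
       [ 9.99999731e-01,  6.19573171e-04,  3.93187231e-04,
         1.12762523e-04],
       [-2.18615594e-04, -2.59945423e-01,  9.65623285e-01,
        -1.58763266e-01],
       [ 0.00000000e+00,  0.00000000e+00,  0.00000000e+00,
         1.00000000e+00]])}
scene [-0.15950656 -0.8053598   1.03220165] 513.0735566093496
top [ 0.35122112 -0.02175478  1.38820587] 494.09261931683943
```

View pics/v1.png

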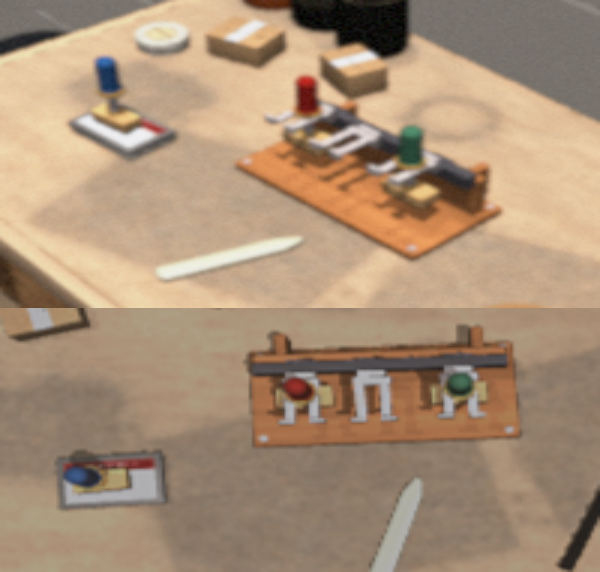

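The crops show the blue stamp on its pad at the left, and the rack with the red stamp, the free middle hook (shifted a bit towards red) and the green stamp. Next I'll move over the blue stamp and turn for the grip.

```bash
python3 -m crank '[[[1.4,1.1,0,1.5],[2.7,2.3,0,3],[4.1,3.4,0,4.5],[5.4,4.6,0,6],[6.8,5.7,0,7.5],[8.2,6.8,0,9],[9.5,8,0,10.5],[10.9,9.1,0,12],[12.2,10.3,0,13.5],[13.6,11.4,0,15],[13.6,11.4,0,15],[13.6,11.4,0,15]]]'
python3 - <<'E'
from h import *
s,p,d=grab("wrist"); cv2.imwrite("pics/w1.png",p[:,:,::-1]); np.savez("w1.npz",d=d)
print(s["eef_pos"],s["ee_rot"],s["q"])
for t in ["stamp_blue","stamp_pad","stamp_red","rack"]:
    for q in arm.trace(t,"wrist")[:1]:
        P=world("wrist",d,q["mask"],s); print(t,round(q["score"],2),q["extent"],np.percentile(P,[3,50,97],axis=0).round(3).tolist())
        if t=="stamp_blue":
            h=P[P[:,2]>.115]; print("handle",np.percentile(h,[1,50,99],axis=0).round(4).tolist())
        for lo,hi in [(.034,.044),(.013,.022)]:
            b=P[(P[:,2]>lo)&(P[:,2]<hi)][:,:2].astype(np.float32)
            if len(b)>20: print(lo,cv2.minAreaRect(b*1000),len(b))
E
```

```text
t: 2.1
eef_pos: [0.4286, 0.29, 0.2267]
ee_rot: [-3.141, 0.0, -1.568]
force: [-0.5, 0.4, 1.0]
width: 0.0879
gripper_force: 0.0
[0.42858978 0.2899769  0.22671884] [-3.14138780e+00  4.34510972e-04 -1.56775564e+00] [ 9.74484953e-01  9.79254867e-02 -3.30845931e-01 -8.35449956e-05
 -1.14155058e+00 -9.71409561e-01]
stamp_blue 0.79 [295.8, 158.8, 24.0, 55.2] [[0.427, 0.267, 0.021], [0.44, 0.284, 0.086], [0.454, 0.304, 0.134]]
handle [[0.4301, 0.2812, 0.1166], [0.4402, 0.2892, 0.1323], [0.4502, 0.3014, 0.1353]]
0.034 ((440.4422912597656, 291.6426086425781), (25.807016372680664, 51.739315032958984), 9.057696342468262) 363
0.013 ((442.7112731933594, 302.5834045410156), (65.59657287597656, 34.54119873046875), 87.18492126464844) 37
stamp_pad 0.86 [281.3, 135.5, 54.7, 74.3] [[0.41, 0.239, 0.018], [0.44, 0.269, 0.02], [0.474, 0.332, 0.021]]
0.013 ((441.79937744140625, 286.5654296875), (64.85200500488281, 99.00978088378906), 5.396913051605225) 2394
stamp_red 0.81 [183.5, 0.0, 43.5, 35.5] [[0.529, 0.109, 0.052], [0.54, 0.119, 0.063], [0.553, 0.13, 0.105]]
rack 0.93 [130.9, 0.8, 143.8, 74.0] [[0.492, 0.09, 0.011], [0.554, 0.13, 0.013], [0.61, 0.158, 0.1]]
0.034 ((589.8350830078125, 134.64947509765625), (48.50572967529297, 37.73869705200195), 38.02509689331055) 152
0.013 ((550.8380737304688, 122.38285827636719), (122.38121032714844, 73.84280395507812), 3.9400086402893066) 1852
```

View pics/w1.png

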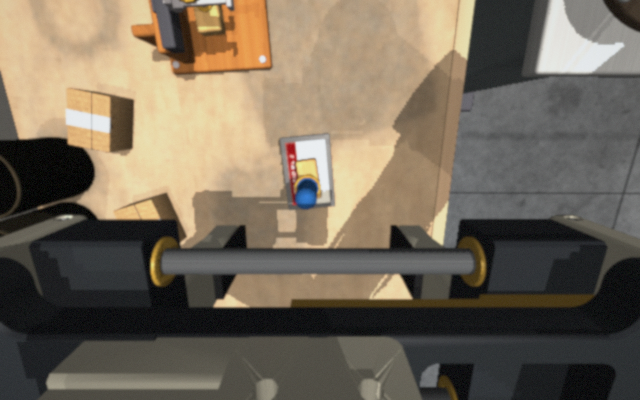

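The picture shows the blue handle at about (307,190) on the pad, with the rack's end at the top left. The fitted sizes (26x52 block, 65x99 pad) match the given ones; stamp yaw is 9.1°.

```bash
python3 -m crank '[[[-0.06,-0.47,0,-1.2],[-0.06,-0.47,1,-1.78],[-0.06,-0.47,2.2,-1.78],[-0.06,-0.47,3.4,-1.78],[-0.06,-0.47,4.4,-1.78],[-0.06,-0.47,5.1,-1.78],[-0.06,-0.47,5.39,-1.78],[-0.06,-0.47,5.39,-1.78],[-0.06,-0.47,5.39,-1.78]]]'
python3 -m crank '[[[0,0,0,0],[0,0,0,0],[0,0,0,0],[0,0,0,0],[0,0,0,0],[0,0,0,0]]]' 1 30
```

```text
t: 3.48
eef_pos: [0.4405, 0.2921, 0.0926]
ee_rot: [-3.141, 0.001, -1.412]
force: [-0.7, 0.1, 0.4]
width: 0.0878
gripper_force: 0.0
t: 4.22
eef_pos: [0.4402, 0.2915, 0.0918]
ee_rot: [3.142, -0.0, -1.412]
force: [-0.6, 0.5, 0.5]
width: 0.0335
gripper_force: 0.0
```

```bash
python3 -m crank '[[[0,0,0,0],[0,0,0,0],[0,0,0,0],[0,0,0,0]]]'
python3 -m crank '[[[0,0,-0.3,0],[0,0,-1,0],[0,0,-2,0],[0,0,-3,0],[0,0,-4,0],[0,0,-5,0],[0,0,-5,0],[0,0,-5,0]]]'
```

```text
t: 4.72
eef_pos: [0.4402, 0.2915, 0.0918]
ee_rot: [3.142, -0.0, -1.412]
force: [-0.2, 0.2, 0.3]
width: 0.0215
gripper_force: 30.0
t: 5.72
eef_pos: [0.4399, 0.2913, 0.2165]
ee_rot: [3.141, 0.0, -1.413]
force: [-0.5, -0.3, -1.9]
width: 0.0218
gripper_force: 30.0
```

```bash
python3 -m crank '[[[0.5,0,0,0.1],[1.6,0.1,0,0.3],[3,0.1,0,0.5],[4.4,0.2,0,0.7],[5.8,0.3,0,0.9],[7.2,0.3,0,1.1],[8.5,0.4,0,1.2],[9.6,0.46,0,1.2],[10.3,0.46,0,1.2],[10.5,0.46,0,1.2],[10.5,0.46,0,1.2],[10.5,0.46,0,1.2]]]'
python3 - <<'E'
from h import *
s,p,d=grab("wrist"); cv2.imwrite("pics/w2.png",p[:,:,::-1])
print(s["eef_pos"],s["ee_rot"],s["q"])
A=world("wrist",d,None,s); np.save("cloud2.npy",A)
for t in ["stamp_blue","stamp_red","stamp_green","rack"]:
    for q in arm.trace(t,"wrist")[:1]:
        P=world("wrist",d,q["mask"],s); print(t,round(q["score"],2),q["extent"],np.percentile(P,[3,50,97],axis=0).round(3).tolist())
        if t=="rack": np.save("rack2.npy",P)
        else:
            h=P[P[:,2]>.115]; print("handle",np.percentile(h,[1,50,99],axis=0).round(4).tolist() if len(h) else 0)
            b=P[(P[:,2]>.055)&(P[:,2]<.07)][:,:2].astype(np.float32)
            if len(b)>20: print(cv2.minAreaRect(b*1000),len(b))
f=A[(abs(A[:,2]-.012)<.005)&(A[:,0]>.45)&(A[:,0]<.65)&(abs(A[:,1]-.03)<.16)][:,:2].astype(np.float32)
print("foot",cv2.minAreaRect(f*1000),len(f))
E
```

```text
t: 7.22
eef_pos: [0.4702, 0.0308, 0.2167]
ee_rot: [3.141, -0.0, -1.517]
force: [-1.0, -0.4, -0.8]
width: 0.0215
gripper_force: 30.0
[0.47015807 0.03082813 0.21666643] [ 3.14133833e+00 -2.85672493e-05 -1.51685327e+00] [ 4.84653580e-01  2.47799567e-02 -4.34445431e-01 -8.94888165e-05
 -1.11181397e+00 -4.30670867e-01]
stamp_blue 0.55 [299.2, 181.1, 38.6, 110.8] [[0.459, 0.006, 0.153], [0.47, 0.021, 0.21], [0.482, 0.038, 0.259]]
handle [[0.4585, 0.005, 0.1548], [0.4706, 0.0213, 0.2103], [0.483, 0.0382, 0.2955]]
stamp_red 0.59 [248.5, 214.6, 16.3, 7.5] [[0.535, 0.077, 0.049], [0.543, 0.078, 0.053], [0.555, 0.079, 0.057]]
handle 0
stamp_green 0.87 [201.7, 95.0, 60.0, 50.7] [[0.538, -0.059, 0.062], [0.545, -0.037, 0.12], [0.56, -0.013, 0.157]]
handle [[0.54, -0.0458, 0.1162], [0.5459, -0.036, 0.1541], [0.5586, -0.0253, 0.1579]]
((550.4033813476562, -35.444007873535156), (25.304473876953125, 51.5495491027832), 4.765105724334717) 437
rack 0.78 [169.6, 72.5, 132.3, 154.2] [[0.499, -0.085, 0.011], [0.551, 0.001, 0.014], [0.604, 0.087, 0.101]]
foot ((546.33935546875, 8.928688049316406), (101.71083068847656, 199.4193572998047), 3.743304967880249) 7579
```

View pics/w2.png

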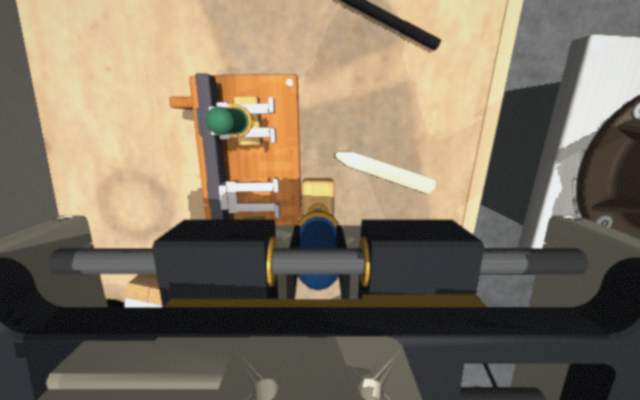

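The picture shows green on its hook at (228,120), the empty middle hook with prongs at rows 185 and 208 (columns 220–278), and the held blue stamp at (318,240). Next I'll fit the prongs from the depth data.

```bash
python3 - <<'E'
from h import *
A=np.load("cloud2.npy")
f=A[(abs(A[:,2]-.012)<.003)&(A[:,0]>.48)&(A[:,0]<.62)&(A[:,1]>-.13)&(A[:,1]<.1)]
# front edge of the foot: min x per y-bin
bins=np.arange(-.1,.05,.004); e=[(b+.002,np.percentile(f[(f[:,1]>=b)&(f[:,1]<b+.004),0],1)) for b in bins if ((f[:,1]>=b)&(f[:,1]<b+.004)).sum()>15]
e=np.array(e); k=np.polyfit(e[:,0],e[:,1],1); print("front edge slope deg",np.degrees(np.arctan(k[0])),k, len(e), np.abs(np.polyval(k,e[:,0])-e[:,1]).max())
r=A[(A[:,2]>.085)&(A[:,2]<.125)&(A[:,0]>.565)&(A[:,0]<.63)&(A[:,1]>-.12)&(A[:,1]<.1)]
print("rail",len(r),cv2.minAreaRect((r[:,:2]*1000).astype(np.float32)) if len(r)>5 else 0)
th=np.radians(3.74); c,s_=np.cos(th),np.sin(th)
h=A[(A[:,2]>.085)&(A[:,2]<.12)&(A[:,0]>.49)&(A[:,0]<.565)&(A[:,1]>-.01)&(A[:,1]<.09)]
x=h[:,0]*c+h[:,1]*s_; y=-h[:,0]*s_+h[:,1]*c
g=A[(A[:,2]>.085)&(A[:,2]<.12)&(A[:,0]>.49)&(A[:,0]<.52)&(A[:,1]<-.01)&(A[:,1]>-.09)]
gx=g[:,0]*c+g[:,1]*s_; gy=-g[:,0]*s_+g[:,1]*c
print("mid"); 
for x0 in np.arange(.495,.565,.005):
    m=(x>=x0)&(x<x0+.005)
    if m.sum(): 
        hist=np.histogram(y[m],np.arange(-.04,.05,.003))[0]; print(round(x0,3),hist,np.median(h[m,2]).round(4))
print("green hook"); 
for x0 in np.arange(.49,.52,.005):
    m=(gx>=x0)&(gx<x0+.005)
    if m.sum(): print(round(x0,3),np.histogram(gy[m],np.arange(-.12,-.03,.003))[0],np.median(g[m,2]).round(4))
E
```

```text
front edge slope deg -3.6485485768473764 [-0.0637654   0.49689275] 37 0.0008136498017315974
rail 1588 ((580.4222412109375, -4.057853698730469), (30.769641876220703, 148.33822631835938), 0.03921474143862724)
mid
0.51 [ 0  0  0  0  0  0  0  0 16 15 15 12 10  1  0  0  0 13 12 10 12 12  0  0
  0  0  0  0  0] 0.1011
0.515 [ 0  0  0  0  0  0  0  0  3  3 12 10  9  0  0  0  0 14 10 11  6  3  0  0
  0  0  0  0  0] 0.0967
0.52 [ 0  0  0  0  0  0  0  0  0  0 19 14 11  0  0  0  0  9 15 13  6  0  0  0
  0  0  0  0  0] 0.0955
0.525 [ 0  0  0  0  0  0  0  0  0  0 19 13 12  0  0  0  0 10 14 12  6  0  0  0
  0  0  0  0  0] 0.0955
0.53 [ 0  0  0  0  0  0  0  0  0  0 19 12 12  2  0  0  0  9 13 13  5  0  0  0
  0  0  0  0  0] 0.0956
0.535 [ 0  0  0  0  0  0  0  0  0  0 20 14 12  1  0  0  0 11 13 15  5  0  0  0
  0  0  0  0  0] 0.0956
0.54 [ 0  0  0  0  0  0  0  0  0  0 17 13 11  3  0  0  0 13 12 15  5  0  0  0
  0  0  0  0  0] 0.0956
0.545 [ 0  0  0  0  0  0  0  0  0  0 15 16 14  1  0  0  0 10 13 15  4  0  0  0
  0  0  0  0  0] 0.0956
0.55 [ 0  0  0  0  0  0  0  0  0  0 14 14 15  0  0  0  0 10 12 12  5  0  0  0
  0  0  0  0  0] 0.0955
0.555 [ 0  0  0  0  0  0  0  0  0  9 15 15 13 10 12 15 15 17 11 15  9  0  0  0
  0  0  0  0  0] 0.0956
0.56 [ 0  0  0  0  0  0  0  0  0  9 15 15 12 13 14 14 13 13 10 15  9  0  0  0
  0  0  0  0  0] 0.0957
green hook
0.51 [ 0  0  0  0  0  0  0  0  0 15 18 23 17 17  3  0  0  0 11 15 18 17 16  2
  0  0  0  0  0] 0.1061
0.515 [0 0 0 0 0 0 0 0 0 0 0 0 1 2 0 0 0 0 1 5 5 3 3 1 0 0 0 0 0] 0.1061
```

```bash
python3 - <<'E'
from h import *
A=np.load("cloud2.npy")
for deg in (3.65,):
    th=np.radians(deg); R=np.array([[np.cos(th),np.sin(th)],[-np.sin(th),np.cos(th)]])
    h=A[(A[:,2]>.085)&(A[:,2]<.12)&(A[:,0]>.49)&(A[:,0]<.565)&(A[:,1]>-.01)&(A[:,1]<.09)]
    q=h[:,:2]@R.T
    tip=h[:,2]>.0995; print("tip z",np.median(h[tip,2]),"x",np.percentile(q[tip,0],[1,50,99]),"y",np.percentile(q[tip,1],[.5,99.5]))
    pr=(q[:,0]>.518)&(q[:,0]<.552)
    for a,b in((.518,.535),(.535,.552)):
        m=(q[:,0]>a)&(q[:,0]<b); l=q[m&(q[:,1]>.005),1]; r=q[m&(q[:,1]<.005),1]
        print("left",np.percentile(l,[1,99]),"right",np.percentile(r,[1,99]),"mid",(np.percentile(l,2)+np.percentile(r,98))/2)
    # green handle, block
    gr=A[(A[:,0]>.52)&(A[:,0]<.58)&(A[:,1]<0)&(A[:,1]>-.08)&(A[:,2]>.15)]@np.vstack([np.hstack([R.T,[[0],[0]]]),[0,0,1]]); print("green dome",gr.mean(0))
# held block
b=A[(A[:,2]>.155)&(A[:,2]<.175)&(abs(A[:,0]-.47)<.03)&(abs(A[:,1]-.03)<.06)]
print("block",len(b),np.percentile(b,[1,50,99],axis=0),cv2.minAreaRect((b[:,:2]*1000).astype(np.float32)))
E
```

```text
tip z 0.10145244859341795 x [0.51159338 0.51406215 0.51662763] y [-0.01375107  0.0264896 ]
left [0.01298511 0.0220757 ] right [-8.92922956e-03  9.50673852e-05] mid 0.006139512160097681
left [0.01288254 0.02173126] right [-8.92971102e-03  2.72963446e-06] mid 0.006468064694947648
green dome [ 0.54864898 -0.04390691  0.27516322]
block 1089 [[0.45809755 0.00502002 0.15688201]
 [0.47096991 0.01648429 0.16555801]
 [0.48341962 0.03161051 0.1696929 ]] ((470.6955261230469, 19.513416290283203), (26.0274658203125, 29.072982788085938), 3.557483196258545)
```

Hook found: middle at rotated-frame y' = 6.35 mm, upper face at z = 95.6 mm, yaw 3.65°. Next I'll line up and lower in front of the mouth.

```bash
python3 -m crank '[[[-0.22,0,0,-0.11],[-0.22,0,0.5,-0.11],[-0.22,0,1.2,-0.11],[-0.22,0,2,-0.11],[-0.22,0,2.8,-0.11],[-0.22,0,3.4,-0.11],[-0.22,0,3.68,-0.11],[-0.22,0,3.68,-0.11],[-0.22,0,3.68,-0.11],[-0.22,0,3.68,-0.11]]]'
cat > st.py <<'E'
from h import *
s=arm.get_state(); p=s["eef_pos"]; th=np.radians(3.65); c,k=np.cos(th),np.sin(th)
print("x'",round((p[0]*c+p[1]*k)*1e3,2),"y'",round((-p[0]*k+p[1]*c)*1e3,2),"z",round(p[2]*1e3,2),"yaw+90",round(np.degrees(s["ee_rot"][2])+90,2),"F",s["force"].round(2),"M",s["moment"].round(3),"t",s["t"])
E
python3 st.py
```

```text
t: 8.72
eef_pos: [0.4703, 0.0361, 0.1253]
ee_rot: [-3.141, 0.0, -1.507]
force: [-0.4, -0.4, -0.4]
width: 0.0215
gripper_force: 30.0
x' 471.64 y' 6.12 z 125.33 yaw+90 3.63 F [-0.39 -0.43 -0.41] M [ 0.053 -0.097 -0.018] t 8.725
```

```bash
python3 -m crank '[[[0,-0.4,0,0],[0,-0.9,0,0],[0,-1.2,0,0],[0,-1.3,0,0],[0,-1.4,0,0],[0,-1.48,0,0],[0,-1.54,0,0],[0,-1.54,0,0]]]' ; python3 st.py
```

```text
t: 9.72
eef_pos: [0.5084, 0.0384, 0.1249]
ee_rot: [-3.141, 0.0, -1.508]
force: [0.1, 0.5, -1.1]
width: 0.0214
gripper_force: 30.0
x' 509.84 y' 5.99 z 124.89 yaw+90 3.62 F [ 0.09  0.51 -1.11] M [ 0.095 -0.034  0.028] t 9.725
```

```bash
python3 -m crank '[[[-0.014,-0.2,0,0],[-0.014,-0.4,0,0],[-0.014,-0.6,0,0],[-0.014,-0.8,0,0],[-0.014,-1,0,0],[-0.014,-1.2,0,0],[-0.014,-1.35,0,0],[-0.014,-1.45,0,0],[-0.014,-1.52,0,0],[-0.014,-1.56,0,0],[-0.014,-1.56,0,0]]]' ; python3 st.py
```

```text
t: 11.1
eef_pos: [0.5473, 0.0412, 0.1248]
ee_rot: [-3.142, 0.0, -1.508]
force: [-0.3, -0.1, -0.2]
width: 0.0214
gripper_force: 30.0
x' 548.82 y' 6.29 z 124.83 yaw+90 3.62 F [-0.28 -0.12 -0.2 ] M [ 0.072 -0.027  0.005] t 11.1
```

```bash
python3 -m crank '[[[0,-0.03,0,0],[0,-0.06,0,0],[0,-0.08,0,0],[0,-0.08,0,0]]]' ; python3 st.py
python3 -m crank '[[[0,-0.08,0.1,0],[0,-0.08,0.2,0],[0,-0.08,0.3,0],[0,-0.08,0.4,0],[0,-0.08,0.46,0],[0,-0.08,0.5,0],[0,-0.08,0.5,0],[0,-0.08,0.5,0]]]' ; python3 st.py
```

```text
t: 11.6
eef_pos: [0.5493, 0.0413, 0.1248]
ee_rot: [3.142, -0.0, -1.508]
force: [-1.1, 0.3, -0.6]
width: 0.0217
gripper_force: 30.0
x' 550.83 y' 6.29 z 124.79 yaw+90 3.62 F [-1.06  0.29 -0.56] M [ 0.117 -0.119 -0.048] t 11.6
t: 12.6
eef_pos: [0.5503, 0.0412, 0.1117]
ee_rot: [3.14, -0.0, -1.508]
force: [-5.7, -0.6, -0.6]
width: 0.0213
gripper_force: 30.0
x' 551.84 y' 6.04 z 111.67 yaw+90 3.6 F [-5.7  -0.57 -0.59] M [-0.111  1.974 -0.017] t 12.6
```

The second call's extra forward shift reached the slot's end: a light 5.7 N touch. I'll back off 1.5 mm and lower by feel.

```bash
python3 -m crank '[[[0,0.06,0,0],[0,0.06,0,0],[0,0.06,0.02,0],[0,0.06,0.04,0],[0,0.06,0.04,0]]]' ; python3 st.py
```

```text
t: 13.22
eef_pos: [0.55, 0.0415, 0.1114]
ee_rot: [-3.141, 0.0, -1.507]
force: [-3.5, -0.4, 0.8]
width: 0.0213
gripper_force: 30.0
x' 551.5 y' 6.36 z 111.44 yaw+90 3.63 F [-3.53 -0.37  0.83] M [0.016 1.027 0.022] t 13.225
```

```bash
python3 -m crank '[[[0,0.04,0,0],[0,0.06,0,0],[0,0.06,0,0]]]' ; python3 st.py
python3 -m crank '[[[0,0,0.02,0],[0,0,0.03,0],[0,0,0.03,0]]]' ; python3 st.py
```

```text
t: 13.6
eef_pos: [0.5487, 0.0414, 0.1115]
ee_rot: [-3.141, 0.0, -1.507]
force: [0.2, -0.3, -0.4]
width: 0.0215
gripper_force: 30.0
x' 550.22 y' 6.4 z 111.48 yaw+90 3.63 F [ 0.2  -0.25 -0.36] M [ 0.083 -0.031  0.002] t 13.6
t: 13.98
eef_pos: [0.5483, 0.0413, 0.1105]
ee_rot: [-3.142, 0.0, -1.508]
force: [-0.3, 0.2, -0.2]
width: 0.0215
gripper_force: 30.0
x' 549.86 y' 6.28 z 110.55 yaw+90 3.62 F [-0.29  0.22 -0.19] M [ 0.08  -0.004 -0.024] t 13.975
```

```bash
for i in 1 2 3; do python3 -m crank '[[[0,0,0.02,0],[0,0,0.02,0]]]' >/dev/null; python3 st.py; done
```

```text
x' 549.81 y' 6.29 z 110.03 yaw+90 3.62 F [-0.41 -0.95 -0.46] M [ 0.036 -0.031  0.056] t 14.225
x' 549.82 y' 6.28 z 109.55 yaw+90 3.62 F [-0.1  -0.33 -0.51] M [ 0.071 -0.002  0.039] t 14.475
x' 549.92 y' 6.29 z 109.41 yaw+90 3.63 F [-1.53 -0.53  4.05] M [ 0.098  0.592 -0.012] t 14.725
```

Rest is felt (Fz about +4 N). Now I'll release softly, opening partway.

```bash
python3 -m crank '[[[0,0,0,0],[0,0,0,0]]]' 1 5; python3 -m crank '[[[0,0,0,0],[0,0,0,0],[0,0,0,0],[0,0,0,0],[0,0,0,0],[0,0,0,0]]]' 0.45 5; python3 st.py
```

```text
t: 14.98
eef_pos: [0.5485, 0.0413, 0.1093]
ee_rot: [-3.141, 0.0, -1.508]
force: [-0.7, 0.6, 4.4]
width: 0.0219
gripper_force: 5.0
t: 15.72
eef_pos: [0.5483, 0.0413, 0.1091]
ee_rot: [-3.142, 0.0, -1.508]
force: [-0.3, -0.3, -0.7]
width: 0.0485
gripper_force: 0.0
x' 549.83 y' 6.32 z 109.06 yaw+90 3.62 F [-0.26 -0.31 -0.66] M [0.096 0.003 0.039] t 15.725
```

Free of contact. I'll rise, then back off towards the robot and check.

```bash
python3 -m crank '[[[0,0,-0.3,0],[0,0,-1,0],[0,0,-2,0],[0,0,-3,0],[0,0,-4,0],[0,0,-5,0],[1.5,1,-5,0],[3,2,-5,0],[3,2,-5,0],[3,2,-5,0]]]'
python3 - <<'E'
from h import *
s,p,d=grab("wrist"); cv2.imwrite("pics/w3.png",cv2.resize(p[60:320,120:440,::-1],None,fx=2.3,fy=2.3))
th=np.radians(3.65); R=np.array([[np.cos(th),np.sin(th)],[-np.sin(th),np.cos(th)]])
for n in ["wrist","top"]:
  if n=="top": s,p,d=grab("top")
  for t in ["stamp_blue","stamp_red","stamp_green","stamp_pad"]:
    for q in arm.trace(t,n)[:1]:
        P=world(n,d,q["mask"],s); P=P[(P[:,2]<.2)&(P[:,0]>.39)]; Q=np.c_[P[:,:2]@R.T,P[:,2]]
        top=Q[Q[:,2]>.145]; b=Q[(Q[:,2]>.05)&(Q[:,2]<.066)]
        print(n,t,round(q["score"],2),"top",top.mean(0).round(4) if len(top) else 0,"zmax",np.percentile(P[:,2],99).round(4),"block",cv2.minAreaRect((b[:,:2]*1000).astype(np.float32)) if len(b)>20 else 0, np.percentile(P,[3,97],axis=0).round(3).tolist())
E
```

```text
t: 16.98
eef_pos: [0.5035, -0.0367, 0.2348]
ee_rot: [-3.14, 0.0, -1.508]
force: [0.3, -0.4, -0.2]
width: 0.0478
gripper_force: 0.0
wrist stamp_blue 0.57 top [0.5429 0.0096 0.1501] zmax 0.1505 block ((549.1293334960938, -0.2505016326904297), (24.803152084350586, 38.7425651550293), 0.9074575901031494) [[0.536, 0.016, 0.045], [0.561, 0.042, 0.103]]
wrist stamp_red 0.83 top 0 zmax 0.1124 block ((543.0738525390625, 71.38687896728516), (23.545766830444336, 29.290359497070312), 50.13241195678711) [[0.531, 0.09, 0.06], [0.553, 0.109, 0.111]]
wrist stamp_green 0.91 top [ 0.5463 -0.0725  0.1543] zmax 0.1576 block ((547.1325073242188, -76.37673950195312), (25.15188217163086, 40.70399856567383), 0.8472064137458801) [[0.538, -0.061, 0.014], [0.564, -0.026, 0.157]]
```

View pics/w3.png

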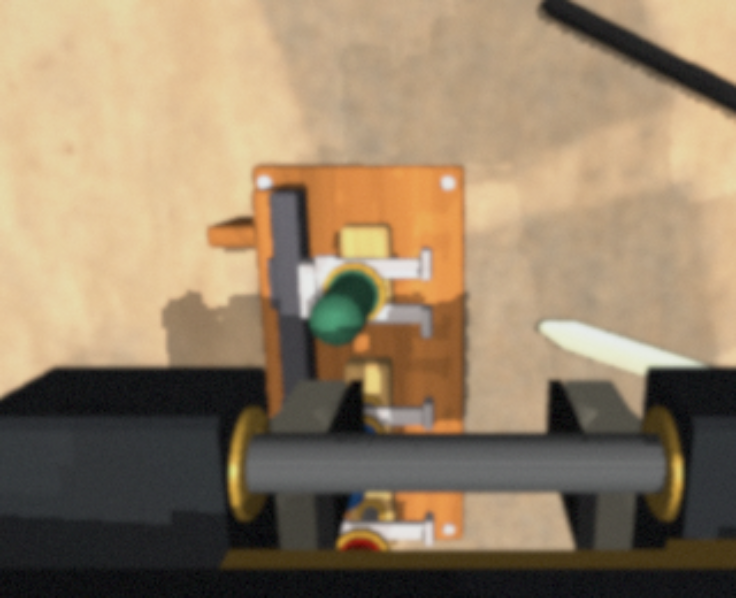

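Blue hangs on the middle hook, but the gripper rod hides it around (375,440). I'll move aside for a clear check.

```bash
python3 -m crank '[[[1.2,0.5,0,0],[2.4,1,-0.3,0],[3.6,1.3,-0.6,0],[4.4,1.3,-0.8,0],[4.4,1.3,-0.8,0],[4.4,1.3,-0.8,0]]]'
python3 - <<'E'
from h import *
th=np.radians(3.65); R=np.array([[np.cos(th),np.sin(th)],[-np.sin(th),np.cos(th)]])
for n in ["wrist","scene","top"]:
  s,p,d=grab(n)
  if n=="wrist": cv2.imwrite("pics/w4.png",cv2.resize(p[60:320,120:440,::-1],None,fx=2.3,fy=2.3))
  for t in ["stamp_blue","stamp_red","stamp_green","stamp_pad"]:
    for q in arm.trace(t,n)[:1]:
        P=world(n,d,q["mask"],s); P=P[(P[:,2]<.2)&(P[:,0]>.39)]; Q=np.c_[P[:,:2]@R.T,P[:,2]]
        top=Q[Q[:,2]>.145]; b=Q[(Q[:,2]>.05)&(Q[:,2]<.066)]
        print(n,t,round(q["score"],2),"top",top.mean(0).round(4) if len(top) else 0,"zmax",np.percentile(P[:,2],99).round(4),"block",cv2.minAreaRect((b[:,:2]*1000).astype(np.float32)) if len(b)>20 else 0, np.percentile(P,[3,97],axis=0).round(3).tolist())
E
```

```text
t: 18.23
eef_pos: [0.4775, -0.1483, 0.2538]
ee_rot: [3.141, 0.0, -1.508]
force: [0.2, -0.6, -0.2]
width: 0.048
gripper_force: 0.0
wrist stamp_blue 0.62 top 0 zmax 0.0592 block ((538.0643920898438, -6.053501605987549), (13.226174354553223, 2.7256016731262207), 88.06240844726562) [[0.536, 0.022, 0.054], [0.539, 0.035, 0.059]]
scene stamp_blue 0.58 top 0 zmax 0.1166 block ((545.6853637695312, 0.9085483551025391), (27.721277236938477, 40.51100158691406), 1.2109360694885254) [[0.513, 0.013, 0.034], [0.552, 0.054, 0.114]]
scene stamp_red 0.55 top [0.5424 0.0667 0.151 ] zmax 0.1554 block ((544.5255126953125, 63.95514678955078), (46.06415557861328, 27.364595413208008), 86.02821350097656) [[0.51, 0.076, 0.032], [0.57, 0.125, 0.153]]
scene stamp_green 0.82 top 0 zmax 0.1149 block ((543.8948364257812, -73.15597534179688), (29.520830154418945, 50.486080169677734), 6.140443325042725) [[0.533, -0.062, 0.029], [0.561, -0.016, 0.113]]
scene stamp_pad 0.67 top 0 zmax 0.0216 block 0 [[0.404, 0.236, 0.002], [0.468, 0.33, 0.02]]
```

View pics/w4.png

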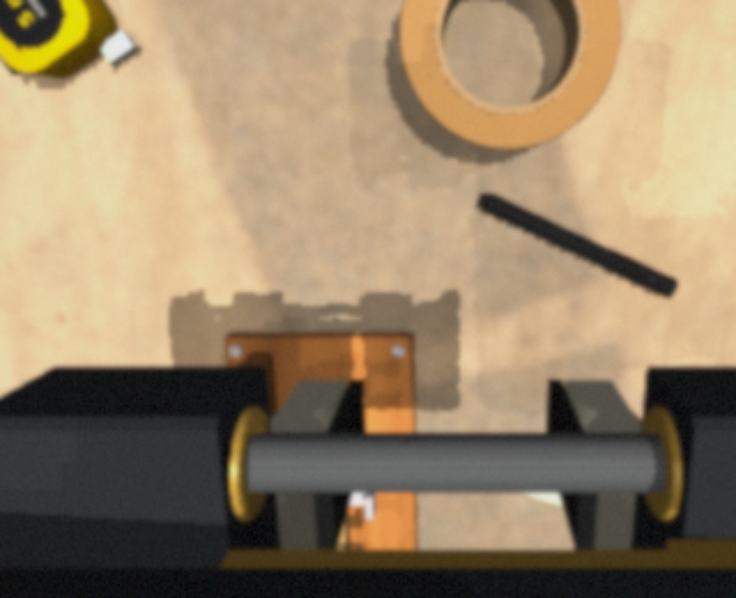

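I moved the wrong way: the camera faces -y, so this view shows only the rack's right end. I'll go to the rack's left side.

```bash
python3 -m crank '[[[-1,0,0,0],[-2.2,0,0,0],[-3.5,0,0,0],[-4.8,0,0,0],[-6.1,0,0,0],[-7.4,0,0,0],[-8.7,0,0,0],[-10,0,0,0],[-11.2,0,0,0],[-12,0,0,0],[-12,0,0,0],[-12,0,0,0]]]'
python3 - <<'E'
from h import *
th=np.radians(3.65); R=np.array([[np.cos(th),np.sin(th)],[-np.sin(th),np.cos(th)]])
for n in ["wrist","scene"]:
  s,p,d=grab(n)
  if n=="wrist": cv2.imwrite("pics/w5.png",cv2.resize(p[60:320,120:440,::-1],None,fx=2.3,fy=2.3))
  for t in ["stamp_blue","stamp_red","stamp_green","stamp_pad"]:
    for q in arm.trace(t,n)[:1]:
        P=world(n,d,q["mask"],s); P=P[(P[:,2]<.2)&(P[:,0]>.39)]; Q=np.c_[P[:,:2]@R.T,P[:,2]]
        b=Q[(Q[:,2]>.05)&(Q[:,2]<.066)]; hs=[Q[(Q[:,2]>a)&(Q[:,2]<a+.015)] for a in (.115,.142)]
        print(n,t,round(q["score"],2),"zmax",np.percentile(P[:,2],99).round(4),"handle",[h.mean(0).round(4).tolist() for h in hs if len(h)],"block",cv2.minAreaRect((b[:,:2]*1000).astype(np.float32)) if len(b)>20 else 0, np.percentile(P,[3,97],axis=0).round(3).tolist())
E
```

```text
t: 20.48
eef_pos: [0.4586, 0.1504, 0.254]
ee_rot: [3.141, -0.0, -1.508]
force: [-0.6, -0.6, 0.5]
width: 0.0481
gripper_force: 0.0
wrist stamp_red 0.92 zmax 0.1576 handle [[0.5411, 0.0672, 0.1225], [0.5471, 0.0688, 0.1535]] block ((549.2798461914062, 69.45726013183594), (26.22441291809082, 51.86098861694336), 3.427244186401367) [[0.531, 0.081, 0.06], [0.555, 0.127, 0.157]]
wrist stamp_green 0.84 zmax 0.1102 handle [] block ((547.1759643554688, -55.5956916809082), (26.21921157836914, 23.179096221923828), 1.5549933910369873) [[0.537, -0.03, 0.051], [0.561, -0.009, 0.109]]
wrist stamp_pad 0.71 zmax 0.0217 handle [] block 0 [[0.411, 0.236, 0.006], [0.474, 0.333, 0.021]]
scene stamp_blue 0.78 zmax 0.1492 handle [[0.5413, 0.0019, 0.1226], [0.5444, 0.0041, 0.1464]] block ((545.3599853515625, -1.0009574890136719), (28.336706161499023, 41.91342544555664), 2.5828821659088135) [[0.528, 0.015, 0.039], [0.556, 0.054, 0.147]]
scene stamp_red 0.51 zmax 0.1531 handle [[0.5428, 0.0636, 0.1229], [0.5429, 0.0659, 0.1487]] block ((543.5150756835938, 66.6429443359375), (25.849645614624023, 47.80770492553711), 1.4302525520324707) [[0.526, 0.082, 0.042], [0.55, 0.122, 0.152]]
scene stamp_green 0.79 zmax 0.155 handle [[0.5394, -0.077, 0.1236], [0.542, -0.0736, 0.1497]] block ((547.0061645507812, -58.33375930786133), (84.46408081054688, 38.213809967041016), 73.70899200439453) [[0.534, -0.061, 0.041], [0.569, -0.017, 0.153]]
scene stamp_pad 0.6 zmax 0.0211 handle [] block 0 [[0.405, 0.236, -0.0], [0.468, 0.328, 0.021]]
```

View pics/w5.png

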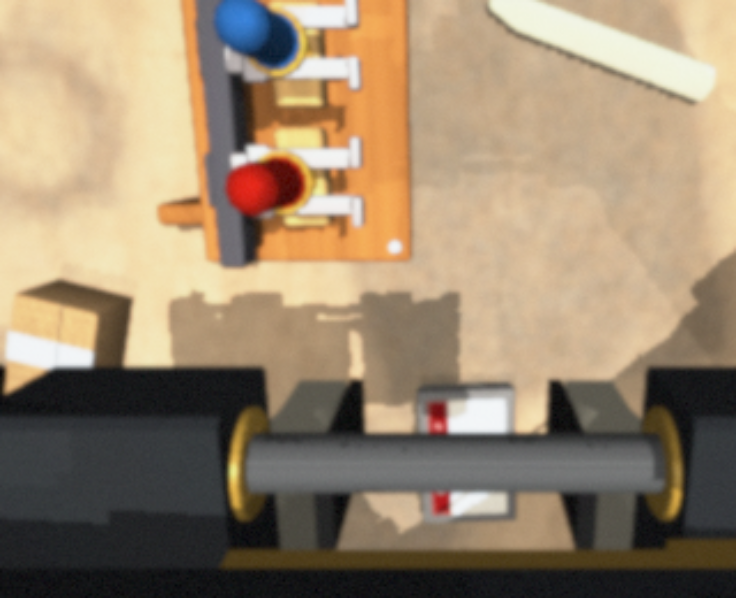

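The picture shows blue at (265,35), seated between the middle prongs with its collar behind the tips and its block in line with red's (red at about (265,185)). The pad is undisturbed at (465,450).

```bash
python3 -c "
from station import arm; print(arm.job_done())"
```

```text
the job is handed in; nothing more can be done
None
```

The blue stamp now hangs on the middle hook, upright and in line with its neighbours, set down at about 4 N; the neighbouring stamps and the ink pad show no sign of having moved, and I handed the job in at about 21 s.

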